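Set up the aerial loading coil: cores to the ring, tap switch to the fourth dot

ROBOT

A 6-joint arm with a two-finger parallel gripper is mounted at the origin on the work surface. World frame = base frame: x ahead of the robot, y to its left, z up, the work surface at z = 0. Lengths are in mm, angles in rad, forces in N, time in s.
With the tool pointing down it reaches from about 300 to 1000 mm from the base axis. Payload 5.1 kg.
Tool frame: the origin (TCP) lies at the very end of the fingers, on their centre line; the grasp point (between the pads) lies 19 mm behind it; z points along the fingers, y is the direction in which the jaws open and shut (so a half turn about z gives the same grasp; the last joint's range is limited). The gripper opens to 95 mm and grips with 3 to 60 N. Pads are 20 mm wide; open, the fingers measure 119 mm over their backs; the gripper's body (75 mm by 180 mm) begins 59 mm behind the grasp point.
Start: joints at [-1.421, 0.124, 1.65, -0, 1.367, -0.083], TCP at [149.924, -632.461, 214.656] pointing down, gripper open.
Joint ranges: [-2.61, 2.61], [-1.02, 2.33], [0.03, 2.71], [-1.35, 4.49], [0.32, 2.68], [-2.91, 2.91]. Speed limits (rad/s): [2.57, 2.57, 3.14, 3.14, 3.14, 3.14].

INTERFACE

Orientations are given as a rotation vector (axis times angle).
In Python, from rig import manip, cams gives the robot as it stands.
- The arm moves only by the tool play_rows, never from a script. Its arguments are lists of equal length, an entry for each row: "hand": the finger opening in cm, from 0 to 9.51; "dp": the shift along the tool's x, y, z in cm, a list of three; "delta_rot": the turn, a rotation vector about the tool's x, y, z in degrees, a list of three. In form: {"hand": [hand, ...], "dp": [[dx, dy, dz], ...], "delta_rot": [[rx, ry, rz], ...]}. A call has 1 to 20 rows; each row is the pose to reach, as a shift and turn from the pose commanded when the call began, along the tool's axes at that moment; what a row does not reach only later rows make up. A row lasts 1/12 s, in which the tool goes at most 41.7 mm and 7.16 degrees, less where a joint would pass 70% of its speed; a pose out of reach is approached as far as the arm can. A call with a gripper value outside its range is refused whole. The fingers move at their own pace and stop on an object; the grip force is fixed at half the most. Time passes only in rows, so rows that repeat a pose let the fingers close. It gives the time, the measured TCP pose, the force and the opening at its end, in the units of the state.
- manip.sense(): the state, without advancing time (a new reading comes with each control period).
- cams.grab_frame(name): name is "scene" or "top" or "wrist"; returns a dict with "frame" (480x640x3 uint8, blue, green, red), "range_z" (480x640 float32, mm along the optical axis (not along the pixel's ray), 0 where there is no reading), "fx", "fy", "cx", "cy" (pixels), "dist" ([k1, k2, p1, p2, k3] as OpenCV has them; the pictures are not rectified), "origin" and "attitude" of the camera in the world. Camera axes: x right, y up, looking along -z (the intrinsics and any distortion apply to the point x, -y, -z); pixel columns grow to the right and rows downward; lengths in mm; the calibration is good to about 2 mm. A picture is of the moment at which its call begins.
- manip.job_done(): hands the job in, once; it reports no verdict.
The state is a dict: "clock": time; "joints": joint angles; "joint_velocities": joint speeds; "joint_torque": joint torques, N m; "ee_pos": TCP position; "tool_rot": TCP orientation; "contact_force": force on the tool from outside, world axes, zero at the start; "ft_torque": the same for the moment, N m; "opening": finger opening in mm.
Only numpy, scipy, OpenCV 4.12 (cv2) and the standard library are available. Lean on these libraries where they do the work, as an engineer would, in place of code of your own. Each camera call takes 0.05 s, during which the arm holds its last target.

TASK

Set the loading unit up for the low band: stack loose ferrite cores inside its clear coil tube, choosing from the two thick and two thin ones, until the top of the stack is level with the black rubber ring on the outside of the tube, as near as these cores allow and in any case within 5 mm, every core lying flat. Also turn the tap switch on its sloping front to the fourth of its six click positions, counted clockwise from the left-hand end as you face it. Leave the cores you do not need lying on the desk, do not shift the rubber ring, and leave the other things on the desk where they are.

Things in the scene. Friction and masses are not known exactly. Their poses are not given: they have to be found in the camera images.
- unit: aerial loading unit, fixed to the desk: an aluminium sloped-front console, 180 mm in x by 150 mm in y, with a clear upright coil tube on its flat deck. Origin at the centre of its underside, z up, its front towards -x. Front edge 22 mm high; from there a panel slopes up at 30 degrees over the front 90 mm to a deck 74 mm high over the rear 90 mm. On the deck stand the tube (see tube_floor) and two white ceramic terminals up to 26 mm above the deck at x +25 and +70, y +52 mm.
- tube_floor (a point): centre of the inner floor of the clear coil tube, 80 mm above the desk, 46 mm behind the unit's origin and 14 mm to its -y side. The tube is vertical, of smooth clear plastic, inside diameter 44.6 mm, outside 50.6 mm, with a copper winding round its lowest 20 mm; frame axes as the unit's.
- tube_mouth (a point): centre of the tube's open mouth, 60 mm above tube_floor. The mouth flares over its top 8 mm from 44.6 to 54 mm inside diameter (57 mm outside). A core let go level in the flare drops down the tube and lies flat.
- level_ring (a joint): height in m of the middle of the black rubber ring (4.4 mm thick, 59 mm outside) above tube_floor: the level that the top of the core stack shall reach. It lies between 24 and 46 mm and is a tight fit on the tube (8 N to slide it): leave it alone.
- level_mark (a point): the point on the tube's axis at the middle height of the rubber ring; z up.
- tap (a joint): angle of the tap switch in rad, growing clockwise as seen from outside its face. Six click positions 0.524 rad (30 degrees) apart: 0 (first, left-hand as you face the front), 0.524, 1.047, 1.571 (fourth), 2.094, 2.618; stops just past the ends. A spring detent, about 0.07 N m to pass, draws it into the nearest position when let go. At the start it rests in one of the first three.
- tap_grip (a point): on the switch's axis at mid-height of its bar grip. z points out of the sloping panel (30 degrees from vertical, leaning to the unit's front); x points along the bar to its pointer end. The black bar is 42 mm long, 12 mm wide and 20 mm high (10 mm above and 10 mm below this point) on a round skirt 44 mm across and 6 mm high that sits on the panel; the panel lies 17.5 mm below this point along z. Six white dots on the panel, 31 mm from the axis, mark the positions.
- thick_a: ferrite ring core, dark grey, thick: 40 mm outside, 22 mm bore, 18 mm thick, about 76 g, loose, lying flat on the desk at the start (never on edge, clear of other things by at least 8 mm). Origin at its centre (mid-thickness); z is the ring's axis.
- thick_b: ferrite ring core, dark grey, thick: 40 mm outside, 22 mm bore, 18 mm thick, about 76 g, loose, lying flat on the desk at the start (never on edge, clear of other things by at least 8 mm). Origin at its centre (mid-thickness); z is the ring's axis.
- thin_a: ferrite ring core, dark grey, thin: 40 mm outside, 22 mm bore, 12 mm thick, about 50 g, loose, lying flat on the desk at the start (never on edge, clear of other things by at least 8 mm). Origin at its centre (mid-thickness); z is the ring's axis.
- thin_b: ferrite ring core, dark grey, thin: 40 mm outside, 22 mm bore, 12 mm thick, about 50 g, loose, lying flat on the desk at the start (never on edge, clear of other things by at least 8 mm). Origin at its centre (mid-thickness); z is the ring's axis.
- radio: black handheld transceiver standing in its charging cradle, one piece: cradle 72 x 78 mm and 40 mm high, radio 34 x 56 mm up to 143 mm, stub antenna up to 220 mm; 0.55 kg. Loose bystander, not to be disturbed. Origin at the centre of its underside.
- key: chrome paddle key, base 80 x 66 mm, 18 mm high, its works and two clear finger paddles up to 43 mm high, the paddles reaching 56 mm to its -x side; 0.9 kg. Loose bystander, not to be disturbed. Origin at the centre of its underside.
- paperweight: green glass dome paperweight, 64 mm across, 37 mm high; 0.22 kg. Loose bystander, not to be disturbed. Origin at the centre of its underside.
- coax_switch: small aluminium coaxial switch box, 50 x 70 mm, 30 mm high, with a bat toggle up to 48 mm and sockets reaching 37 mm to its +x side; 0.3 kg. Loose bystander, not to be disturbed. Origin at the centre of its underside.

How it is judged:
By the outcome, as a careful person would: the job done as asked, in the order asked, and still so for the second after the job is handed in, with the robot touching nothing.
It also fails if it takes over 70 s, if anything falls off the work surface, if the arm or the gripper's body presses on something with over 40 N, if the wrist force passes 120 N, or if a joint passes its speed limit or range.

## Working session

There is one attempt and no reset: what is moved stays moved. The work goes in short steps, Python scripts to look and compute and a tool call to move; the robot and the scene stay as the last step left them, time stands still between calls to the robot, and variables do not carry over. Pictures are saved under pics/ and viewed, and the job is handed in when it is done.

Besides the shell and the picture viewer there is one more tool, called after "Request:" in YAML: its name, and indented under it one key for each argument. play_rows: Moves the arm, as the interface text tells. Its arguments: {"type":"object","properties":{"hand":{"type":"array"},"dp":{"type":"array"},"delta_rot":{"type":"array"}},"required":["hand","dp","delta_rot"]}

```bash
mkdir -p pics; ls; python3 - <<'E'
from rig import manip, cams
import cv2,numpy as np
print(manip.sense())
for n in ["scene","top","wrist"]:
    g=cams.grab_frame(n)
    cv2.imwrite(f"pics/{n}0.png",g["frame"])
    np.savez(f"pics/{n}0.npz",**g)
    print(n,{k:v for k,v in g.items() if k not in("frame","range_z")}, (g["range_z"]>0).mean())
E
```

```text
pics
{'clock': 0.0, 'joints': array([-1.42063041e+00,  1.24482753e-01,  1.65168896e+00,  2.38203560e-05,
        1.36751049e+00, -8.25986363e-02]), 'joint_velocities': array([ 0.00120704,  0.00085983, -0.0004668 ,  0.00170877,  0.00013273,
        0.00111389]), 'joint_torque': array([-2.21625422e-03, -4.17609465e+01, -3.59933782e+01,  7.74087338e-02,
        4.91132692e-02, -1.73617345e-04]), 'ee_pos': array([ 149.81541092, -631.82642838,  213.39268916]), 'tool_rot': array([-3.11826635e+00, -3.64550744e-01,  7.41985169e-05]), 'contact_force': array([-0.22331571, -0.80223262, -0.40528663]), 'ft_torque': array([ 0.04771012, -0.01221393, -0.02693992]), 'opening': 94.89023148879389}
scene {'fx': 526.8282106552315, 'fy': 526.8282106552315, 'cx': 321.67165722379474, 'cy': 238.4624357300642, 'dist': array([-0.03581081,  0.        ,  0.        ,  0.        ,  0.        ]), 'origin': array([1118.42524672, -321.2603084 ,  892.74990492]), 'attitude': array([0.63217667, 0.37788826, 1.08828763])} 0.9959537760416667
top {'fx': 528.6004776423142, 'fy': 528.6004776423142, 'cx': 314.8754093979827, 'cy': 240.71251760566992, 'dist': array([-0.08794963,  0.        ,  0.        ,  0.        ,  0.        ]), 'origin': array([ 342.46981229,    6.2595982 , 1100.35326825]), 'attitude': array([ 0.15820578, -0.1522632 , -1.57239362])} 0.99591796875
wrist {'fx': 380.90068214360406, 'fy': 380.90068214360406, 'cx': 316.0269283116415, 'cy': 235.85513978264024, 'dist': array([-0.00506122,  0.        ,  0.        ,  0.        ,  0.        ]), 'origin': array([ 222.40552138, -615.26112885,  384.99392169]), 'attitude': array([-0.22519316,  0.17871066, -1.3299463 ])} 0.9959244791666667
```

View pics/scene0.png

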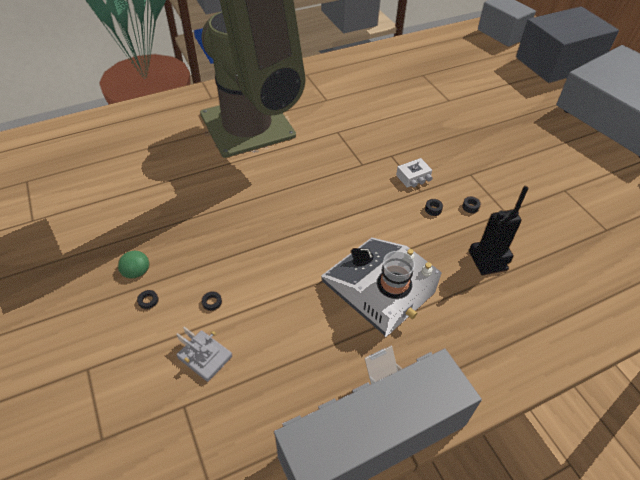

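View pics/top0.png

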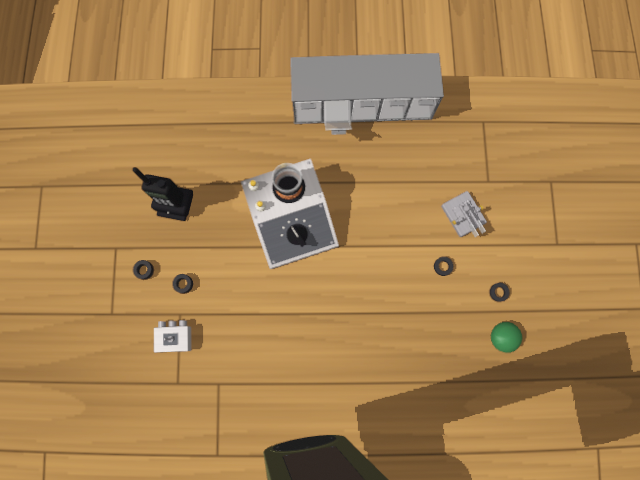

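View pics/wrist0.png

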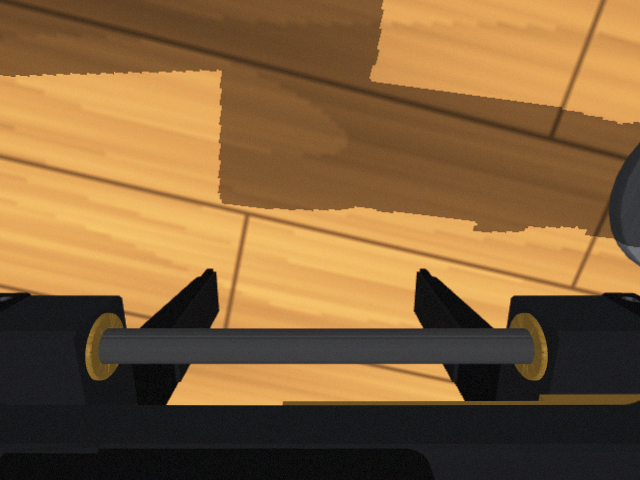

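The top view shows the unit at (290,213) with its front (tap) facing the robot. The cores are at (143,270), (183,284), (444,266) and (500,292). The scene view shows the tube at (397,275). Next I'll measure.

```bash
cat > h.py <<'E'
import numpy as np, cv2
from scipy.spatial.transform import Rotation as R
def load(n): return dict(np.load(f"pics/{n}.npz"))
def K(g): return np.array([[g['fx'],0,g['cx']],[0,g['fy'],g['cy']],[0,0,1.]],float)
def rays(g,uv):
    p=cv2.undistortPoints(np.asarray(uv,float).reshape(-1,1,2),K(g),np.asarray(g['dist'],float)).reshape(-1,2)
    d=np.c_[p[:,0],-p[:,1],-np.ones(len(p))]
    return d@R.from_rotvec(g['attitude']).as_matrix().T
def plane(g,uv,z):
    d=rays(g,uv); o=np.asarray(g['origin']); return o+d*((z-o[2])/d[:,2])[:,None]
def cloud(g):
    v,u=np.mgrid[0:480,0:640]; uv=np.c_[u.ravel(),v.ravel()]
    return (np.asarray(g['origin'])+rays(g,uv)*g['range_z'].reshape(-1,1)).reshape(480,640,3)
def proj(g,P):
    Rm=R.from_rotvec(g['attitude']).as_matrix(); c=(np.asarray(P,float).reshape(-1,3)-g['origin'])@Rm
    c=c*[1,-1,-1]
    return cv2.projectPoints(c.reshape(-1,1,3),np.zeros(3),np.zeros(3),K(g),np.asarray(g['dist'],float))[0].reshape(-1,2)
E
python3 - <<'E'
from h import *
for n,cs in (("top0",[(143,270),(183,284),(444,266),(500,292)]),("scene0",[(433,207),(471,204),(148,299),(212,301)])):
    g=load(n);C=cloud(g);f=g['frame'].astype(int)
    for u,v in cs:
        s=np.s_[v-14:v+15,u-16:u+17]
        P=C[s].reshape(-1,3); desk=np.median(P[(f[s].max(2)>110).ravel()],0)
        m=(f[s].max(2)<85).astype(np.uint8)
        k,l,st,ce=cv2.connectedComponentsWithStats(m); i=1+st[1:,4].argmax()
        mm=(l==i).ravel()
        z=P[mm,2]
        cnt=max(cv2.findContours((l==i).astype(np.uint8),cv2.RETR_EXTERNAL,cv2.CHAIN_APPROX_NONE)[0],key=cv2.contourArea)
        (cu,cv_),ax,a=cv2.fitEllipse(cnt)
        c=np.array([cu+u-16,cv_+v-14])
        print(n,(u,v),"desk z",desk[2].round(1),"ring z pct",np.percentile(z,[5,25,50,75,95]).round(1),"ell",c.round(1),np.round(ax,1),"xy@12",plane(g,[c],12)[0,:2].round(1),"@18",plane(g,[c],18)[0,:2].round(1), 'hiZ mean', P[mm&(P[:,2]>np.percentile(z,40))].mean(0).round(1))
for n in("top0","scene0"):
    g=load(n);f=g['frame']
    b=(200,380,140,290) if n=="top0" else (300,460,220,345)
    cv2.imwrite(f"pics/{n}_u.png",cv2.resize(f[b[2]:b[3],b[0]:b[1]],None,fx=4 if n=="top0" else 4.6,fy=4 if n=="top0" else 4.6,interpolation=cv2.INTER_CUBIC))
E
```

```text
top0 (143, 270) desk z -0.4 ring z pct [ 4.  13.3 16.5 18.3 20.3] ell [143.3 269.3] [18.  19.6] xy@12 [501.8 370.4] @18 [500.9 368.3] hiZ mean [501.5 370.   18.1]
top0 (183, 284) desk z -0.1 ring z pct [ 0.6 13.9 17.  18.5 20.8] ell [182.7 283.3] [18.  19.5] xy@12 [472.1 285.3] @18 [471.4 283.8] hiZ mean [469.9 281.4  33.8]
top0 (444, 266) desk z 0.3 ring z pct [ 5.7  9.8 11.8 13.  15.1] ell [443.3 265.9] [17.8 18.5] xy@12 [ 504.5 -258.2] @18 [ 503.6 -256.7] hiZ mean [ 504.8 -259.4   13. ]
top0 (500, 292) desk z 0.3 ring z pct [ 7.   9.8 11.6 13.  14.9] ell [499.2 291.8] [17.6 19. ] xy@12 [ 449.  -373.2] @18 [ 448.4 -371.1] hiZ mean [ 449.6 -372.3   12.9]
scene0 (433, 207) desk z 0.1 ring z pct [ 3.   9.2 14.9 17.9 20.7] ell [433.3 207.1] [16.1 17. ] xy@12 [477.2 285.6] @18 [481.6 281.5] hiZ mean [481.8 281.8  23.6]
scene0 (471, 204) desk z 0.3 ring z pct [ 1.6  7.6 14.5 17.7 20.4] ell [470.6 204.9] [16.  16.8] xy@12 [507.1 369.9] @18 [511.3 365.2] hiZ mean [507.2 370.4  17.1]
scene0 (148, 299) desk z -0.4 ring z pct [ 1.9  7.8 10.6 12.2 14. ] ell [147.1 299.4] [17.7 20.4] xy@12 [ 456.6 -373.2] @18 [ 461.1 -372.9] hiZ mean [ 459.  -373.2   17.6]
scene0 (212, 301) desk z -0.3 ring z pct [ 2.3  8.1 10.5 12.  13.8] ell [211.1 300.9] [17.8 19.8] xy@12 [ 512.3 -258.8] @18 [ 516.4 -259.2] hiZ mean [ 518.1 -259.1   23.6]
```

View pics/top0_u.png

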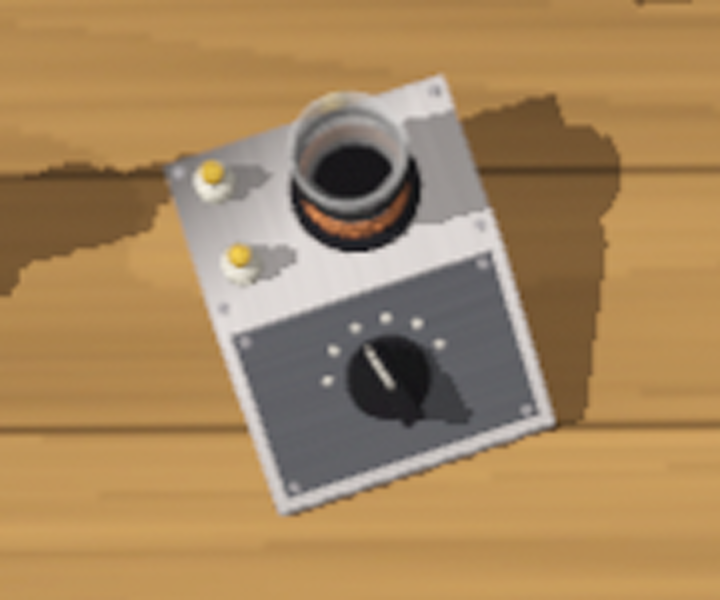

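View pics/scene0_u.png

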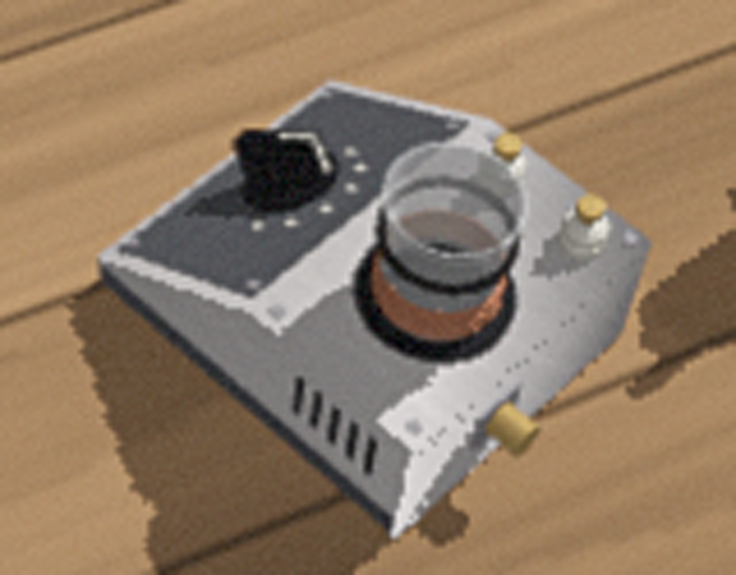

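```bash
python3 - <<'E'
from h import *
from scipy.optimize import least_squares
g=load("wrist0")
T=R.from_rotvec([-3.118,-0.3645,0]); C=R.from_rotvec(g['attitude'])
print("cam pos in tool",T.inv().apply(g['origin']-np.array([149.8,-631.8,213.4])))
print("cam axes in tool (cols)\n",(T.inv()*C).as_matrix().round(3))
t=load("top0");s=load("scene0")
tp=lambda *a:np.array(a)/4+[200-.375,140-.375]
sp=lambda *a:np.array(a)/4.6+[300-.4,220-.4]
obs=[(t,tp(445,75),(90,-75,74)),(t,tp(168,170),(90,75,74)),(t,tp(553,425),(-90,-75,22)),(t,tp(283,514),(-90,75,22)),
(s,sp(328,83),(-90,75,22)),(s,sp(100,256),(-90,-75,22)),(s,sp(650,240),(90,75,74)),(t,tp(350,152),(46,-14,140)),(s,sp(453,194),(46,-14,140))]
def W(p,P): return R.from_euler('z',p[2]).apply(P)+[p[0],p[1],0]
def f(p,o=obs): return np.concatenate([(proj(g,W(p,P))[0]-uv) for g,uv,P in o])
for o in (obs,[x for x in obs if x[0] is t],[x for x in obs if x[0] is s]):
    r=least_squares(lambda p:f(p,o),[600,40,.3],loss='soft_l1'); print(r.x.round(2),r.fun.reshape(-1,2).round(1).tolist())
E
```

```text
cam pos in tool [  74.50954206    0.25152829 -171.57457513]
cam axes in tool (cols)
 [[-0.     0.965  0.264]
 [ 1.     0.001 -0.002]
 [-0.002  0.264 -0.965]]
[6.1112e+02 6.0830e+01 3.1000e-01] [[-0.4, 0.0], [-1.2, -1.4], [0.1, -0.8], [-1.2, -0.5], [-0.7, -1.2], [-1.5, -1.0], [-1.0, -0.3], [-0.3, -0.9], [-1.1, 0.3]]
[6.096e+02 5.953e+01 3.200e-01] [[-0.0, 0.6], [-0.7, -0.5], [0.9, -0.3], [-0.4, 0.4], [0.3, -0.1]]
[6.1318e+02 6.2190e+01 3.2000e-01] [[-0.1, -0.7], [-0.6, -0.2], [0.2, -0.1], [0.3, 0.8]]
```

Request:
play_rows:
  hand: [7,7,7,7,7,7,7,7,7,7,7,7,7,7,7,7,7,7,7,7]
  dp:
    - [54.8,-57.3,0]
    - [54.8,-57.3,0]
    - [54.8,-57.3,0]
    - [54.8,-57.3,0]
    - [54.8,-57.3,0]
    - [54.8,-57.3,0]
    - [54.8,-57.3,0]
    - [54.8,-57.3,0]
    - [54.8,-57.3,0]
    - [54.8,-57.3,0]
    - [54.8,-57.3,0]
    - [54.8,-57.3,0]
    - [54.8,-57.3,0]
    - [54.8,-57.3,0]
    - [54.8,-57.3,0]
    - [54.8,-57.3,0]
    - [54.8,-57.3,0]
    - [54.8,-57.3,0]
    - [54.8,-57.3,0]
    - [54.8,-57.3,0]
  delta_rot:
    - [0,0,-130]
    - [0,0,-130]
    - [0,0,-130]
    - [0,0,-130]
    - [0,0,-130]
    - [0,0,-130]
    - [0,0,-130]
    - [0,0,-130]
    - [0,0,-130]
    - [0,0,-130]
    - [0,0,-130]
    - [0,0,-130]
    - [0,0,-130]
    - [0,0,-130]
    - [0,0,-130]
    - [0,0,-130]
    - [0,0,-130]
    - [0,0,-130]
    - [0,0,-130]
    - [0,0,-130]

```text
clock: 1.82
ee_pos: [552.7, 56.8, 214.1]
tool_rot: [-0.978, -2.985, -0.004]
contact_force: [-0.6, -0.2, -0.1]
opening: 69.6
```

```bash
cat >> h.py <<'E'
def Rt(az,tilt=0,taz=0):
    """tool down, x azimuth az deg; then z tilted by tilt deg towards azimuth taz"""
    a=np.radians(az); x=np.array([np.cos(a),np.sin(a),0]); z=np.array([0,0,-1.]); y=np.cross(z,x)
    M=R.from_matrix(np.c_[x,y,z]); b=np.radians(taz)
    return R.from_rotvec(-np.radians(tilt)*np.array([-np.sin(b),np.cos(b),0]))*M
def delta(s,p,Rd=None):
    T=R.from_rotvec(s['tool_rot']); 
    d=T.inv().apply(np.asarray(p,float)-s['ee_pos'])/10
    r=(T.inv()*Rd).as_rotvec(degrees=True) if Rd is not None else 0
    print("dp",d.round(2),"rot",np.round(r,1))
E
python3 - <<'E'
from h import *
from rig import manip
s=manip.sense(); print(s['joints'].round(2))
print(Rt(185.4,45,5.4).as_matrix().round(2))
delta(s,[551,52,204],Rt(185.4,45,5.4))
E
```

```text
[ 0.   -0.08  1.86  0.    1.36 -0.93]
[[-0.7  -0.09  0.7 ]
 [-0.07  1.    0.07]
 [-0.71 -0.   -0.71]]
dp [-0.15 -0.5   1.01] rot [-16.2 -43.  -39.5]
```

Request:
play_rows:
  hand: [7,7,7,7,7,7,7,7,7,7,7,7]
  dp:
    - [0,-0.5,1]
    - [0,-0.5,1]
    - [0,-0.5,1]
    - [0,-0.5,1]
    - [0,-0.5,1]
    - [0,-0.5,1]
    - [0,-0.5,1]
    - [0,-0.5,1]
    - [0,-0.5,1]
    - [0,-0.5,1]
    - [0,-0.5,1]
    - [0,-0.5,1]
  delta_rot:
    - [-16.2,-43,-39.5]
    - [-16.2,-43,-39.5]
    - [-16.2,-43,-39.5]
    - [-16.2,-43,-39.5]
    - [-16.2,-43,-39.5]
    - [-16.2,-43,-39.5]
    - [-16.2,-43,-39.5]
    - [-16.2,-43,-39.5]
    - [-16.2,-43,-39.5]
    - [-16.2,-43,-39.5]
    - [-16.2,-43,-39.5]
    - [-16.2,-43,-39.5]

```text
clock: 2.82
ee_pos: [548.4, 47.2, 205.5]
tool_rot: [-0.102, 2.354, 0.039]
contact_force: [-0.4, -0.7, -0.5]
opening: 69.9
```

```bash
cat >> h.py <<'E'
def shot(n,name):
    from rig import cams
    g=cams.grab_frame(n); cv2.imwrite(f"pics/{name}.png",g["frame"]); np.savez(f"pics/{name}.npz",**g); return g
E
python3 - <<'E'
from h import *
from rig import manip
g=shot("wrist","w1"); s=manip.sense(); print(s['ee_pos'],s['joints'].round(2),g['origin'],s['clock'])
E
```

```text
[548.69117734  47.44152053 205.88113727] [-0.07 -0.57  2.39  0.21  0.55 -1.86] [376.830319    32.48387841 274.83251108] 2.8667
```

View pics/w1.png

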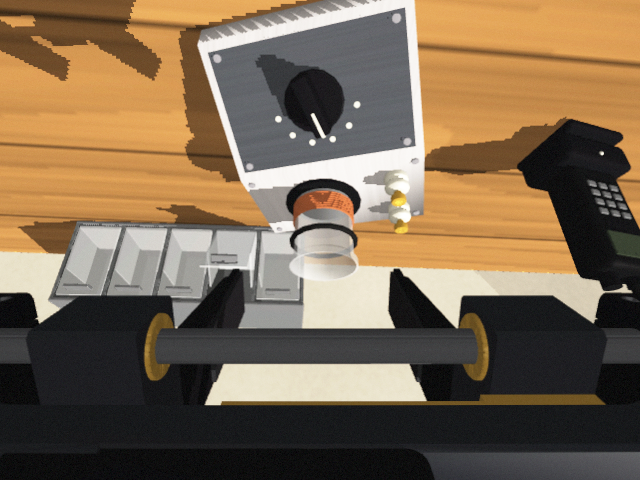

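```bash
python3 - <<'E'
from h import *
g=load("w1"); f=g['frame'][170:290,270:430]
cv2.imwrite("pics/w1z.png",cv2.resize(f,None,fx=5,fy=5,interpolation=cv2.INTER_CUBIC))
# vertical profile along tube axis columns
for u in (323,324): print(u,[ (v,int(g['frame'][v,u].max()),int(g['range_z'][v,u])) for v in range(180,286)])
E
```

```text
323 [(180, 21, 315), (181, 25, 315), (182, 29, 318), (183, 32, 316), (184, 30, 319), (185, 30, 320), (186, 27, 320), (187, 36, 321), (188, 104, 322), (189, 128, 322), (190, 148, 318), (191, 222, 318), (192, 196, 318), (193, 192, 319), (194, 173, 316), (195, 144, 316), (196, 146, 317), (197, 146, 315), (198, 147, 316), (199, 144, 315), (200, 145, 315), (201, 155, 313), (202, 190, 315), (203, 175, 314), (204, 223, 312), (205, 205, 311), (206, 206, 310), (207, 222, 313), (208, 172, 311), (209, 125, 311), (210, 128, 311), (211, 129, 309), (212, 130, 310), (213, 128, 310), (214, 130, 309), (215, 131, 308), (216, 130, 307), (217, 127, 307), (218, 128, 305), (219, 134, 305), (220, 164, 304), (221, 169, 305), (222, 148, 305), (223, 82, 300), (224, 25, 299), (225, 30, 300), (226, 34, 300), (227, 40, 300), (228, 117, 302), (229, 173, 302), (230, 184, 300), (231, 190, 300), (232, 185, 300), (233, 184, 300), (234, 187, 300), (235, 182, 298), (236, 187, 299), (237, 182, 298), (238, 191, 298), (239, 196, 296), (240, 195, 296), (241, 195, 298), (242, 194, 296), (243, 193, 296), (244, 182, 294), (24
[... 1795 characters left out ...]
 (245, 183, 292), (246, 189, 292), (247, 193, 290), (248, 193, 290), (249, 195, 289), (250, 194, 289), (251, 212, 290), (252, 206, 346), (253, 178, 345), (254, 148, 346), (255, 135, 344), (256, 134, 343), (257, 138, 343), (258, 172, 0), (259, 192, 341), (260, 197, 341), (261, 200, 340), (262, 201, 340), (263, 203, 341), (264, 202, 340), (265, 208, 339), (266, 210, 338), (267, 211, 338), (268, 208, 338), (269, 211, 338), (270, 210, 337), (271, 218, 337), (272, 220, 338), (273, 224, 336), (274, 227, 335), (275, 231, 336), (276, 231, 337), (277, 233, 336), (278, 236, 337), (279, 239, 337), (280, 242, 338), (281, 239, 2034), (282, 237, 2022), (283, 235, 2014), (284, 235, 2033), (285, 235, 2029)]
```

View pics/w1z.png

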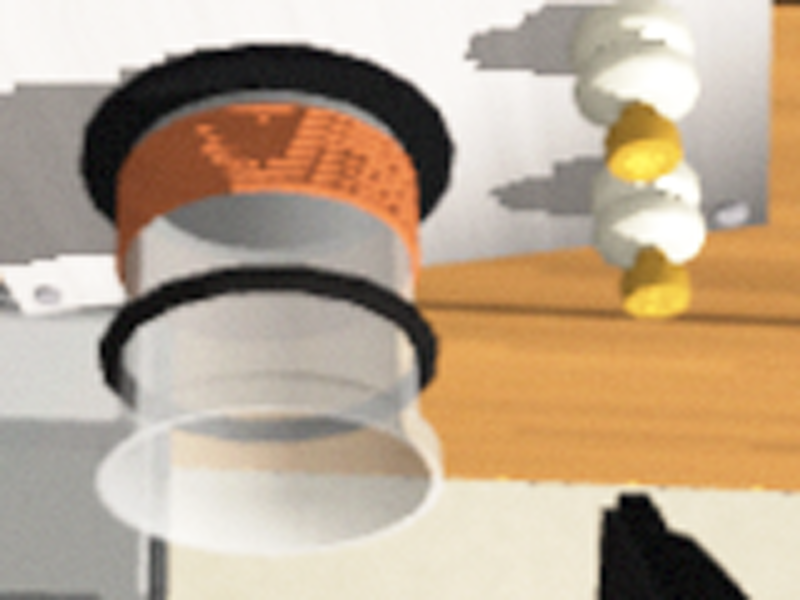

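```bash
python3 - <<'E'
from h import *
from scipy.optimize import least_squares
g=load("w1")
o=np.asarray(g['origin'])
# unknown: tube axis xy, ring z ; camera dz correction
def pt(c,u_dir,r,z): return np.array([c[0]-u_dir[0]*r,c[1]-u_dir[1]*r,z])
def model(p,corr):
    c=p[:2]; h=p[2]; dz=p[3] if corr else 0
    d=(c-o[:2]);d/=np.linalg.norm(d)
    L=[(28.5,140),(-28.5,140),(26.0,100),(27.3,80+h),(-27.3,80+h)]
    return np.array([proj(g,pt(c,d,r,z-dz))[0] for r,z in L])
rows=np.array([251.5,280.8,208.3,225.3,255.6]); col=323.9
for corr in (0,1):
    def f(p):
        m=model(p,corr); return np.r_[m[:,1]-rows,(m[:,0].mean()-col)*2, 0.2*p[3]]
    r=least_squares(f,[659,62,36,0]); print(corr,r.x.round(2),r.fun.round(2))
E
```

```text
0 [663.2   63.15  36.12   0.  ] [-0.59 -0.58  0.94 -0.19  0.21  0.    0.  ]
1 [659.53  62.76  36.14  -2.05] [-0.44 -0.08  0.51 -0.38  0.42  0.   -0.41]
```

The ring is about 36 mm above the tube floor (in w1: ring band at row 225, rim near row 251), so two thick cores are needed. The tube axis is about (660,62.5). The pointer, at (318,125), aims at the third dot.

```bash
python3 - <<'E'
from h import *
from rig import manip
s=manip.sense()
t=load("top0")
print(plane(t,[(192,218),(155,215),(165,185),(154,338),(189,338)],40).round(0)[:, :2])
delta(s,[474,287,110],Rt(180))
E
```

```text
[[605. 264.]
 [612. 343.]
 [677. 325.]
 [359. 332.]
 [359. 261.]]
dp [10.54 24.53  2.93] rot [ 1.8 45.   4.7]
```

Request:
play_rows:
  hand: [6.5,6.5,6.5,6.5,6.5,6.5,6.5,6.5,6.5,6.5,6.5]
  dp:
    - [10.5,24.5,2.9]
    - [10.5,24.5,2.9]
    - [10.5,24.5,2.9]
    - [10.5,24.5,2.9]
    - [10.5,24.5,2.9]
    - [10.5,24.5,2.9]
    - [10.5,24.5,2.9]
    - [10.5,24.5,2.9]
    - [10.5,24.5,2.9]
    - [10.5,24.5,2.9]
    - [10.5,24.5,2.9]
  delta_rot:
    - [1.8,45,4.7]
    - [1.8,45,4.7]
    - [1.8,45,4.7]
    - [1.8,45,4.7]
    - [1.8,45,4.7]
    - [1.8,45,4.7]
    - [1.8,45,4.7]
    - [1.8,45,4.7]
    - [1.8,45,4.7]
    - [1.8,45,4.7]
    - [1.8,45,4.7]

```text
clock: 3.78
ee_pos: [473.6, 286.0, 110.0]
tool_rot: [-0.001, 3.141, -0.0]
contact_force: [-0.0, 0.4, 0.1]
opening: 64.8
```

```bash
python3 - <<'E'
from h import *
from rig import manip
g=shot("wrist","w2"); s=manip.sense(); print(s['ee_pos'],R.from_rotvec(s['tool_rot']).as_matrix().round(3))
print(proj(g,[[474,287,9],[503.6,371.8,9],s['ee_pos']]))
E
```

```text
[473.57268344 285.880774   110.24085554] [[-1.    -0.     0.001]
 [-0.     1.     0.   ]
 [-0.001  0.    -1.   ]]
[[318.11114356 235.14322576]
 [429.35597099 272.67749708]
 [316.54932863 289.20028399]]
```

View pics/w2.png

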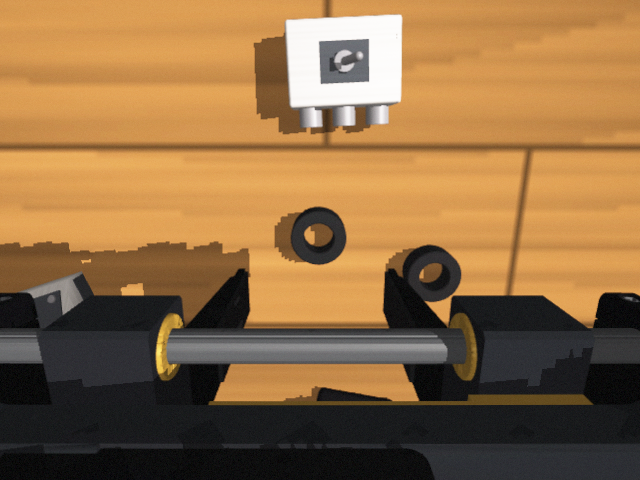

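Request:
play_rows:
  hand: [6.5,6.5,6.5,6.5,6.5,3,3,3,3,3,3,3]
  dp:
    - [0,0.1,4]
    - [0,0.1,8]
    - [0,0.1,10.1]
    - [0,0.1,10.1]
    - [0,0.1,10.1]
    - [0,0.1,10.1]
    - [0,0.1,10.1]
    - [0,0.1,10.1]
    - [0,0.1,10.1]
    - [0,0.1,10.1]
    - [0,0.1,10.1]
    - [0,0.1,10.1]
  delta_rot:
    - [0,0,0]
    - [0,0,0]
    - [0,0,0]
    - [0,0,0]
    - [0,0,0]
    - [0,0,0]
    - [0,0,0]
    - [0,0,0]
    - [0,0,0]
    - [0,0,0]
    - [0,0,0]
    - [0,0,0]

```text
clock: 4.83
ee_pos: [474.1, 288.1, 9.8]
tool_rot: [-0.002, 3.14, 0.001]
contact_force: [-0.5, -0.6, 7.1]
opening: 39.1
```

Request:
play_rows:
  hand: [3,3,3,3,3,3,3,3,3,3,3,3,3,3,3,3]
  dp:
    - [0,0,-4]
    - [0,0,-8]
    - [0,0,-12]
    - [-0.5,-0.6,-15.6]
    - [-2,-2.4,-15.6]
    - [-4,-4.8,-15.6]
    - [-6.4,-7.7,-15.6]
    - [-8.8,-10.6,-15.6]
    - [-11.2,-13.5,-15.6]
    - [-13.6,-16.4,-15.6]
    - [-16,-19.3,-15.6]
    - [-17.6,-21.3,-15.6]
    - [-18.65,-22.55,-15.6]
    - [-18.65,-22.55,-15.6]
    - [-18.65,-22.55,-15.6]
    - [-18.65,-22.55,-15.6]
  delta_rot:
    - [0,0,0]
    - [0,0,0]
    - [0,0,0]
    - [0,0,0]
    - [0,0,0]
    - [0,0,0]
    - [0,0,0]
    - [0,0,0]
    - [0,0,0]
    - [0,0,0]
    - [0,0,0]
    - [0,0,0]
    - [0,0,0]
    - [0,0,0]
    - [0,0,0]
    - [0,0,0]

```text
clock: 6.17
ee_pos: [659.1, 63.5, 163.8]
tool_rot: [0.003, -3.14, -0.0]
contact_force: [0.0, 0.4, -0.8]
opening: 39.0
```

```bash
python3 - <<'E'
from h import *
from rig import manip
g=shot("wrist","w3"); h=shot("scene","s3");s=manip.sense(); print(s['ee_pos'],s['contact_force'],s['opening'])
f=h['frame'][180:320,320:480]
cv2.imwrite("pics/s3z.png",cv2.resize(f,None,fx=4,fy=4,interpolation=cv2.INTER_CUBIC))
E
```

```text
[659.15697383  63.87378908 164.15589803] [-1.08853796  0.36103902 -1.14147918] 38.7897185251059
```

View pics/w3.png

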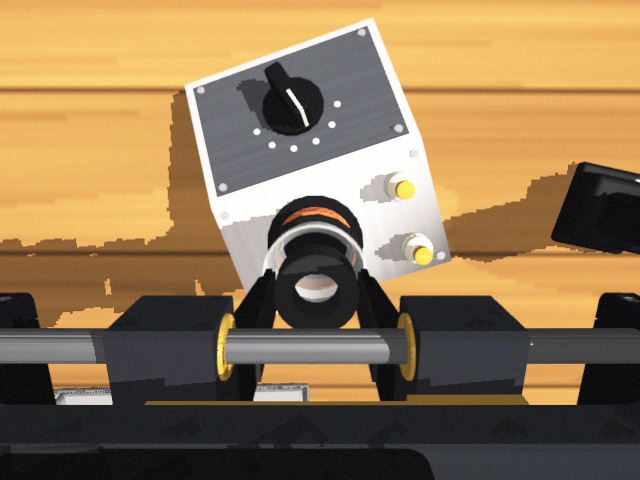

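View pics/s3z.png

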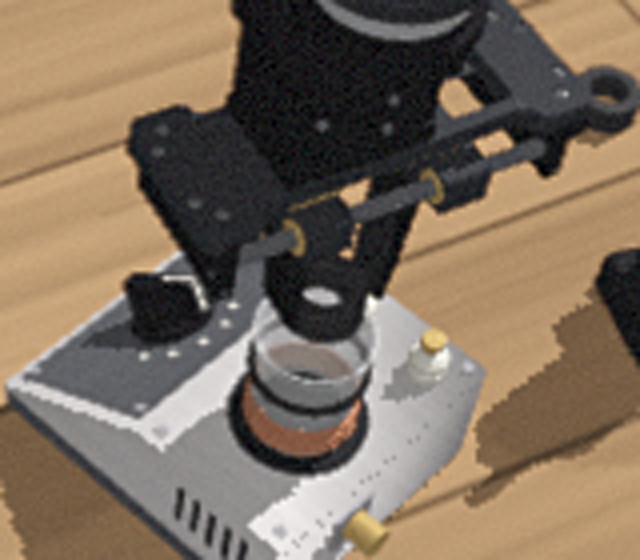

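```bash
python3 - <<'E'
from h import *
g=load("w3"); a=np.radians(np.arange(0,360,2))
f=g['frame'].copy()
s=np.s_[190:340,230:410]
F=cv2.resize(f[s],None,fx=4,fy=4,interpolation=cv2.INTER_CUBIC)
for (cx,cy,r,z,col) in ((660.5,62.5,28.5,140,(0,0,255)),(659.2,63.8,20,173,(0,255,0)),(659.2,63.8,11,173,(0,255,0))):
    p=proj(g,np.c_[cx+r*np.cos(a),cy+r*np.sin(a),0*a+z]); p=(p-[230,190]+.5)*4-.5
    cv2.polylines(F,[p.astype(np.int32)],True,col,1)
cv2.imwrite("pics/w3z.png",F)
E
```

```text
(no output)
```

View pics/w3z.png

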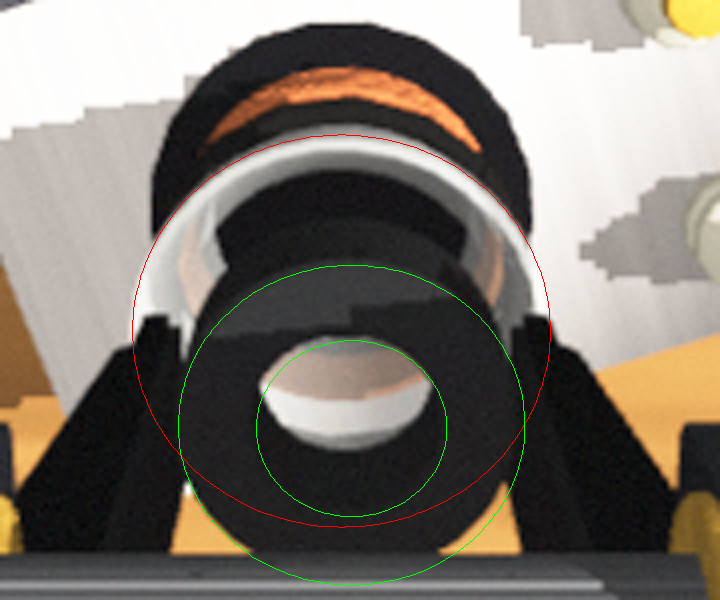

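```bash
python3 - <<'E'
from h import *
g=load("w3"); C=cloud(g)
for v in range(250,326,5): print(v,[C[v,u].round(0).astype(int).tolist() for u in (300,317,335)])
E
```

```text
250 [[640, 55, 161], [638, 64, 167], [641, 72, 160]]
255 [[640, 56, 169], [639, 63, 174], [640, 72, 168]]
260 [[641, 56, 174], [641, 64, 172], [641, 72, 173]]
265 [[643, 56, 174], [644, 64, 172], [643, 72, 173]]
270 [[646, 56, 173], [646, 64, 173], [646, 72, 174]]
275 [[648, 56, 174], [683, 64, 83], [648, 72, 174]]
280 [[586, 63, 335], [683, 64, 93], [651, 72, 173]]
285 [[681, 53, 106], [682, 64, 103], [679, 75, 111]]
290 [[681, 53, 114], [683, 64, 110], [679, 75, 119]]
295 [[665, 55, 157], [682, 64, 119], [664, 73, 159]]
300 [[666, 55, 162], [683, 64, 125], [665, 72, 163]]
305 [[666, 55, 167], [669, 64, 160], [665, 72, 168]]
310 [[666, 56, 172], [670, 64, 165], [666, 72, 172]]
315 [[668, 56, 174], [669, 64, 171], [668, 72, 173]]
320 [[671, 56, 173], [671, 64, 173], [671, 72, 173]]
325 [[674, 56, 173], [673, 64, 174], [673, 72, 173]]
```

Request:
play_rows:
  hand: [3,3,3,3,3,5,5,5,5,5,6,6,6,6,6]
  dp:
    - [-0.13,-0.1,0.8]
    - [-0.13,-0.1,1.6]
    - [-0.13,-0.1,1.9]
    - [-0.13,-0.1,1.9]
    - [-0.13,-0.1,1.9]
    - [-0.13,-0.1,1.9]
    - [-0.13,-0.1,1.9]
    - [-0.13,-0.1,1.9]
    - [-0.13,-0.1,1.9]
    - [-0.13,-0.1,1.9]
    - [-0.13,-0.1,0]
    - [-0.13,-0.1,-3]
    - [-0.13,-0.1,-3]
    - [-0.13,-0.1,-3]
    - [-0.13,-0.1,-3]
  delta_rot:
    - [0,0,0]
    - [0,0,0]
    - [0,0,0]
    - [0,0,0]
    - [0,0,0]
    - [0,0,0]
    - [0,0,0]
    - [0,0,0]
    - [0,0,0]
    - [0,0,0]
    - [0,0,0]
    - [0,0,0]
    - [0,0,0]
    - [0,0,0]
    - [0,0,0]

```text
clock: 7.52
ee_pos: [661.3, 61.4, 194.2]
tool_rot: [0.002, -3.141, 0.0]
contact_force: [-0.6, -0.2, -0.5]
opening: 60.1
```

```bash
python3 - <<'E'
from h import *
from rig import manip
g=shot("wrist","w4"); h=shot("scene","s4");s=manip.sense(); print(s['ee_pos'],s['contact_force'],s['opening'],s['clock'])
f=h['frame'][220:320,340:460]
a=cv2.resize(f,(400,333),interpolation=cv2.INTER_CUBIC)
b=cv2.resize(g['frame'][180:330,230:410],(400,333),interpolation=cv2.INTER_CUBIC)
cv2.imwrite("pics/c4.png",np.hstack([a,b]))
C=cloud(h); print("z in tube scene",[C[v,397].round(0).tolist() for v in range(258,290,3)])
delta(s,[504,373,110],Rt(180))
E
```

```text
[660.51306311  61.39963078 192.62238106] [-0.94325583 -0.75081652 -0.41431446] 60.00635655815294 7.6167
z in tube scene [[642.0, 74.0, 125.0], [643.0, 74.0, 118.0], [644.0, 75.0, 109.0], [643.0, 78.0, 97.0], [650.0, 74.0, 98.0], [656.0, 70.0, 98.0], [683.0, 49.0, 134.0], [682.0, 51.0, 124.0], [685.0, 50.0, 118.0], [684.0, 52.0, 106.0], [685.0, 53.0, 98.0]]
dp [15.59 31.18  8.3 ] rot [-0.  -0.2  0.1]
```

View pics/c4.png

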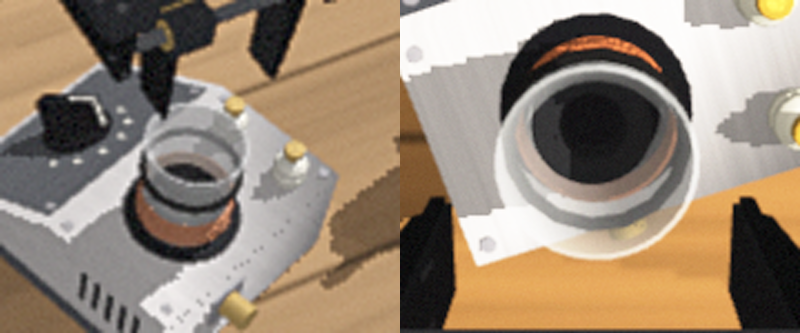

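Request:
play_rows:
  hand: [6.5,6.5,6.5,6.5,6.5,6.5,6.5,6.5,6.5,6.5,6.5,6.5,6.5,6.5]
  dp:
    - [3.3,2.2,0]
    - [6.6,4.4,0]
    - [9.6,6.4,0]
    - [12,8.5,0]
    - [13,12,1]
    - [13.8,15.5,2]
    - [14.4,19,3]
    - [15,22.5,4.2]
    - [15.3,26,5.4]
    - [15.6,29,7]
    - [15.6,31.2,8.3]
    - [15.6,31.2,8.3]
    - [15.6,31.2,8.3]
    - [15.6,31.2,8.3]
  delta_rot:
    - [0,0,0]
    - [0,0,0]
    - [0,0,0]
    - [0,0,0]
    - [0,0,0]
    - [0,0,0]
    - [0,0,0]
    - [0,0,0]
    - [0,0,0]
    - [0,0,0]
    - [0,0,0]
    - [0,0,0]
    - [0,0,0]
    - [0,0,0]

```text
clock: 8.78
ee_pos: [504.6, 372.5, 110.6]
tool_rot: [0.002, -3.14, 0.002]
contact_force: [0.3, 0.3, 0.9]
opening: 64.8
```

```bash
python3 - <<'E'
from h import *
from rig import manip
g=shot("wrist","w5"); s=manip.sense(); print(s['ee_pos'])
f=g['frame']; s_=np.s_[190:285,255:385]
m=(f[s_].max(2)<70).astype(np.uint8)
k,l,st,ce=cv2.connectedComponentsWithStats(m); print(st,ce+[255,190])
print(proj(g,[[504,373,9]]))
E
```

```text
[505.05297746 372.35252268 111.32035993]
[[    0     0   130    95 10433]
 [   34    16    55    57  1917]] [[320.07725486 237.51778012]
 [316.35837246 234.18205529]]
[[317.61276015 234.09908306]]
```

View pics/w5.png

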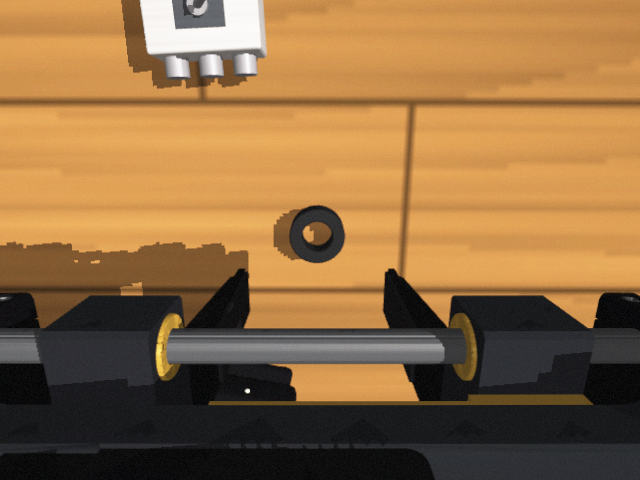

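Request:
play_rows:
  hand: [6.5,6.5,6.5,6.5,6.5,3,3,3,3,3,3,3,3,3,3,3]
  dp:
    - [0,0,4]
    - [0,0,8]
    - [0,0,10.1]
    - [0,0,10.1]
    - [0,0,10.1]
    - [0,0,10.1]
    - [0,0,10.1]
    - [0,0,10.1]
    - [0,0,10.1]
    - [0,0,10.1]
    - [0,0,10.1]
    - [0,0,6]
    - [0,0,2]
    - [0,0,-2]
    - [0,0,-5.6]
    - [0,0,-5.6]
  delta_rot:
    - [0,0,0]
    - [0,0,0]
    - [0,0,0]
    - [0,0,0]
    - [0,0,0]
    - [0,0,0]
    - [0,0,0]
    - [0,0,0]
    - [0,0,0]
    - [0,0,0]
    - [0,0,0]
    - [0,0,0]
    - [0,0,0]
    - [0,0,0]
    - [0,0,0]
    - [0,0,0]

```text
clock: 10.17
ee_pos: [509.0, 375.9, 177.5]
tool_rot: [-0.002, 3.129, 0.012]
contact_force: [1.6, 0.7, 0.6]
opening: 39.0
```

```bash
python3 - <<'E'
from h import *
from rig import manip
s=manip.sense(); print(s['ee_pos'],s['opening'])
delta(s,[660.5,62.3,164],Rt(180))
E
```

```text
[508.96139662 375.93194907 177.49397319] 38.95701785802603
dp [-15.09 -31.4    1.29] rot [0.5 0.7 0.1]
```

Request:
play_rows:
  hand: [3,3,3,3,3,3,3,3,3,3,3,3,3,3,3,3]
  dp:
    - [0,-2,0]
    - [-0.5,-5,0]
    - [-1,-8.5,0]
    - [-1.6,-12,0]
    - [-2.4,-15.5,0]
    - [-3.4,-19,0]
    - [-4.5,-22,0]
    - [-6.5,-24.5,0]
    - [-9,-26.6,0]
    - [-11.6,-28.6,0]
    - [-13.8,-30,0]
    - [-15.6,-31.1,0]
    - [-15.6,-31.1,0]
    - [-15.6,-31.1,0]
    - [-15.6,-31.1,0]
    - [-15.6,-31.1,0]
  delta_rot:
    - [0,0,0]
    - [0,0,0]
    - [0,0,0]
    - [0,0,0]
    - [0,0,0]
    - [0,0,0]
    - [0,0,0]
    - [0,0,0]
    - [0,0,0]
    - [0,0,0]
    - [0,0,0]
    - [0,0,0]
    - [0,0,0]
    - [0,0,0]
    - [0,0,0]
    - [0,0,0]

```text
clock: 11.5
ee_pos: [660.3, 63.2, 166.8]
tool_rot: [0.004, -3.14, 0.0]
contact_force: [-0.2, -0.1, -1.0]
opening: 38.7
```

```bash
python3 - <<'E'
from h import *
from rig import manip
g=shot("wrist","w6");s=manip.sense(); print(s['ee_pos'],s['opening'],s['clock'])
C=cloud(g); 
for v in range(250,330,4): print(v,C[v,300].round(0),C[v,317].round(0),C[v,335].round(0))
E
```

```text
[660.39758249  63.24183105 167.02782958] 38.88382613578616 11.55
250 [639.  55. 171.] [638.  63. 174.] [640.  72. 170.]
254 [640.  55. 174.] [640.  63. 174.] [640.  71. 174.]
258 [642.  55. 174.] [642.  63. 175.] [642.  71. 174.]
262 [644.  55. 175.] [644.  63. 175.] [644.  71. 175.]
266 [645.  56. 176.] [646.  63. 174.] [646.  71. 174.]
270 [648.  55. 174.] [676.  63.  98.] [647.  71. 175.]
274 [680.  52.  95.] [678.  63. 100.] [650.  71. 175.]
278 [680.  52. 102.] [683.  63.  96.] [679.  75. 105.]
282 [680.  52. 109.] [683.  63. 103.] [679.  75. 112.]
286 [680.  53. 115.] [683.  63. 109.] [679.  75. 118.]
290 [664.  55. 159.] [683.  63. 116.] [663.  72. 161.]
294 [665.  55. 163.] [683.  63. 122.] [664.  72. 165.]
298 [665.  55. 167.] [668.  63. 160.] [664.  72. 169.]
302 [665.  55. 171.] [669.  63. 164.] [664.  72. 173.]
306 [665.  55. 175.] [668.  63. 169.] [666.  72. 174.]
310 [668.  55. 174.] [668.  63. 173.] [668.  72. 174.]
314 [670.  55. 174.] [670.  63. 174.] [669.  72. 176.]
318 [672.  55. 174.] [672.  63. 173.] [672.  72. 174.]
322 [674.  55. 174.] [674.  63. 174.] [674.  72. 174.]
326 [770.  47.   1.] [676.  63. 174.] [771.  81.   0.]
```

View pics/w6.png

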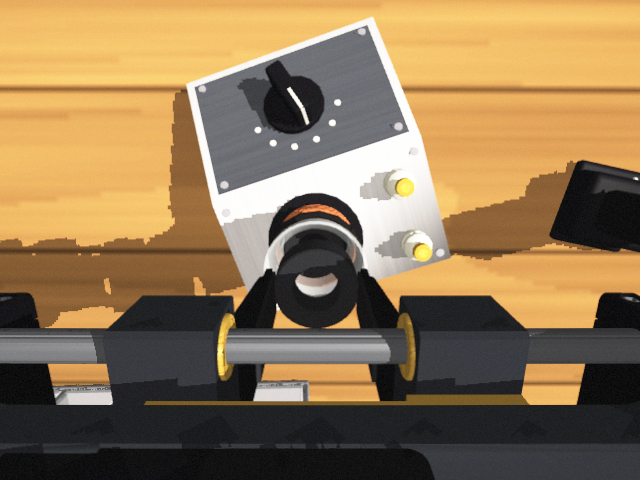

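Request:
play_rows:
  hand: [3,3,3,3,3,5,5,5,5,5,6,6,6,6,6]
  dp:
    - [-0.15,-0.05,0.8]
    - [-0.15,-0.05,1.6]
    - [-0.15,-0.05,2]
    - [-0.15,-0.05,2]
    - [-0.15,-0.05,2]
    - [-0.15,-0.05,2]
    - [-0.15,-0.05,2]
    - [-0.15,-0.05,2]
    - [-0.15,-0.05,2]
    - [-0.15,-0.05,2]
    - [-0.15,-0.05,0]
    - [-0.15,-0.05,-3]
    - [-0.15,-0.05,-3]
    - [-0.15,-0.05,-3]
    - [-0.15,-0.05,-3]
  delta_rot:
    - [0,0,0]
    - [0,0,0]
    - [0,0,0]
    - [0,0,0]
    - [0,0,0]
    - [0,0,0]
    - [0,0,0]
    - [0,0,0]
    - [0,0,0]
    - [0,0,0]
    - [0,0,0]
    - [0,0,0]
    - [0,0,0]
    - [0,0,0]
    - [0,0,0]

```text
clock: 12.8
ee_pos: [662.8, 62.0, 197.2]
tool_rot: [0.002, -3.141, 0.0]
contact_force: [0.6, 0.1, -0.5]
opening: 60.2
```

```bash
python3 - <<'E'
from h import *
from rig import manip
g=shot("wrist","w7"); h=shot("scene","s7");s=manip.sense(); print(s['ee_pos'],s['opening'],s['clock'])
f=h['frame'][220:320,340:460]
a=cv2.resize(f,(400,333),interpolation=cv2.INTER_CUBIC)
b=cv2.resize(g['frame'][180:330,230:410],(400,333),interpolation=cv2.INTER_CUBIC)
cv2.imwrite("pics/c7.png",np.hstack([a,b]))
C=cloud(g); print([C[v,u].round(0).tolist() for v in range(220,270,6) for u in (305,317,330)])
E
```

```text
[661.98565604  61.9242487  195.57196377] 59.98729037266799 12.9
[[647.0, 54.0, 116.0], [647.0, 62.0, 118.0], [647.0, 71.0, 117.0], [651.0, 54.0, 116.0], [659.0, 62.0, 83.0], [651.0, 71.0, 117.0], [665.0, 53.0, 81.0], [665.0, 62.0, 81.0], [655.0, 71.0, 118.0], [668.0, 53.0, 85.0], [670.0, 62.0, 80.0], [661.0, 71.0, 110.0], [668.0, 53.0, 101.0], [672.0, 62.0, 90.0], [664.0, 71.0, 117.0], [669.0, 54.0, 115.0], [671.0, 62.0, 108.0], [668.0, 71.0, 116.0], [672.0, 54.0, 118.0], [672.0, 62.0, 118.0], [672.0, 71.0, 118.0], [677.0, 54.0, 117.0], [677.0, 62.0, 117.0], [681.0, 72.0, 106.0], [681.0, 54.0, 119.0], [682.0, 62.0, 114.0], [681.0, 71.0, 118.0]]
```

View pics/c7.png

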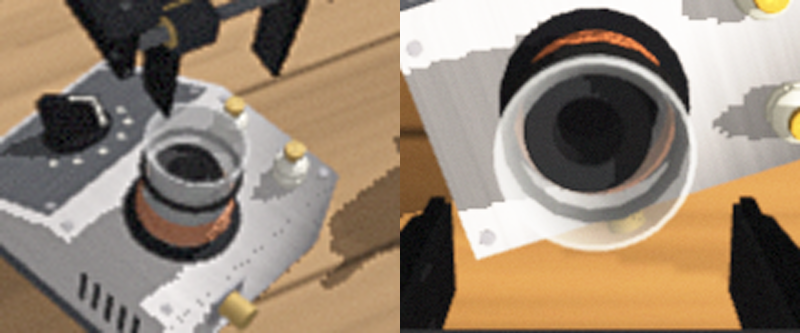

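```bash
python3 - <<'E'
from h import *
from scipy.optimize import least_squares
def cent(g,pts,r=4):
    f=g['frame'].astype(float).min(2); out=[]
    for u,v in pts:
        w=f[v-r:v+r+1,u-r:u+r+1]-110; w[w<0]=0
        yy,xx=np.mgrid[v-r:v+r+1,u-r:u+r+1]; out.append([(w*xx).sum()/w.sum(),(w*yy).sum()/w.sum()])
    return np.array(out)
for n,pts in (("w1",[(357,104),(349,126),(333,139),(312,142),(292,135),(278,119)]),("w6",[(337,102),(332,123),(316,139),(294,147),(273,143),(258,130)]),("top0",None)):
    if pts is None:
        pts=[(round(200+a/4),round(140+b/4)) for a,b in ((327,380),(334,350),(355,327),(386,317),(417,322),(439,343))]
    g=load(n); uv=cent(g,pts,4 if n!="top0" else 2); d=rays(g,uv); o=np.asarray(g['origin'])
    for yaw in (.31,.32,.33):
        U=R.from_euler('z',yaw); org=np.array([611.5,61,0])
        N=U.apply([-.5,0,np.cos(np.pi/6)]); p0=org+U.apply([-90,0,22])
        P=o+d*((p0-o)@N/(d@N))[:,None]
        ex=U.apply([np.cos(np.pi/6),0,.5]); ey=U.apply([0,1,0])
        q=np.c_[(P-p0)@ex,(P-p0)@ey]
        r=least_squares(lambda c:np.hypot(*(q-c[:2]).T)-c[2],[50,0,31]); c=r.x
        ang=np.degrees(np.arctan2(q[:,1]-c[1],q[:,0]-c[0]))
        A=p0+c[0]*ex+c[1]*ey
        print(n,yaw,"panel s,t,r",c.round(1),"world foot",A.round(1),"grip",(A+17.5*N).round(1),"ang",ang.round(1), "yaw corr",np.round((ang-np.arange(75,-76,-30)).mean(),1))
E
```

```text
w1 0.31 panel s,t,r [54.  -1.  31.3] world foot [570.6  46.8  49. ] grip [562.3  44.2  64.1] ang [ 75.5  45.4  15.4 -14.6 -44.6 -74.5] yaw corr 0.4
w1 0.32 panel s,t,r [53.9 -0.6 31.3] world foot [570.6  46.8  49. ] grip [562.3  44.   64.1] ang [ 75.   45.   15.  -15.  -45.  -74.9] yaw corr 0.0
w1 0.33 panel s,t,r [53.9 -0.2 31.3] world foot [570.6  46.8  49. ] grip [562.3  43.9  64.1] ang [ 74.5  44.5  14.5 -15.4 -45.4 -75.3] yaw corr -0.4
w6 0.31 panel s,t,r [52.  -0.7 31.3] world foot [568.9  46.6  48. ] grip [560.5  43.9  63.1] ang [ 75.6  45.5  15.5 -14.5 -44.3 -74.4] yaw corr 0.6
w6 0.32 panel s,t,r [51.9 -0.3 31.3] world foot [568.9  46.6  48. ] grip [560.5  43.8  63.1] ang [ 74.9  44.9  15.  -15.  -44.9 -75.1] yaw corr -0.0
w6 0.33 panel s,t,r [51.9  0.2 31.3] world foot [568.8  46.6  48. ] grip [560.6  43.8  63.1] ang [ 74.2  44.3  14.4 -15.6 -45.6 -75.8] yaw corr -0.7
top0 0.31 panel s,t,r [51.3 -0.3 31. ] world foot [568.2  46.9  47.7] grip [559.9  44.2  62.8] ang [ 75.7  45.7  15.8 -14.5 -44.9 -74.9] yaw corr 0.5
top0 0.32 panel s,t,r [51.3  0.2 31. ] world foot [568.2  46.9  47.7] grip [559.9  44.1  62.8] ang [ 75.1  45.1  15.3 -15.  -45.5 -75.5] yaw corr -0.1
top0 0.33 panel s,t,r [51.3  0.7 31. ] world foot [568.2  46.9  47.7] grip [559.9  44.1  62.8] ang [ 74.5  44.5  14.8 -15.6 -46.1 -76.1] yaw corr -0.6
```

```bash
cat >> h.py <<'E'
U=R.from_euler('z',.32); N=U.apply([-.5,0,np.cos(np.pi/6)]); EX=U.apply([np.cos(np.pi/6),0,.5]); EY=U.apply([0,1,0]); G=np.array([560.7,44,63.3])
def tapR(deg):
    a=np.radians(deg); b=np.cos(a)*EX+np.sin(a)*EY
    return R.from_matrix(np.c_[-b,np.cross(-N,-b),-N]),b
E
python3 - <<'E'
from h import *
from rig import manip
for i,a in ((2,45),(3,15),(4,-15)):
    b=tapR(a)[1]; print(i,proj(load("w6"),[G+10*N,G+20*b+9*N,G+21*b-10*N]).round(0).tolist())
s=manip.sense(); print(s['joints'].round(2))
delta(s,G+50*N,tapR(15)[0])
E
```

```text
2 [[285.0, 83.0], [312.0, 95.0], [318.0, 111.0]]
3 [[285.0, 83.0], [301.0, 106.0], [307.0, 123.0]]
4 [[285.0, 83.0], [286.0, 111.0], [292.0, 128.0]]
[ 0.01  0.17  1.63 -0.    1.34 -1.56]
dp [12.48 -2.56  8.94] rot [ -0.8 -30.6 -32.5]
```

Request:
play_rows:
  hand: [4,4,4,4,4,4,4,4,4,4,4,4,4]
  dp:
    - [4,-0.5,0]
    - [8,-1.5,0]
    - [11,-2,2]
    - [12.5,-2.6,5]
    - [12.5,-2.6,8.9]
    - [12.5,-2.6,8.9]
    - [12.5,-2.6,8.9]
    - [12.5,-2.6,8.9]
    - [12.5,-2.6,8.9]
    - [12.5,-2.6,8.9]
    - [12.5,-2.6,8.9]
    - [12.5,-2.6,8.9]
    - [12.5,-2.6,8.9]
  delta_rot:
    - [0,0,-5]
    - [0,-6,-9]
    - [0,-12,-14]
    - [0,-18,-20]
    - [0,-24,-26]
    - [-0.8,-30.6,-32.5]
    - [-0.8,-30.6,-32.5]
    - [-0.8,-30.6,-32.5]
    - [-0.8,-30.6,-32.5]
    - [-0.8,-30.6,-32.5]
    - [-0.8,-30.6,-32.5]
    - [-0.8,-30.6,-32.5]
    - [-0.8,-30.6,-32.5]

```text
clock: 13.98
ee_pos: [538.7, 36.0, 109.2]
tool_rot: [-0.751, 2.505, 0.019]
contact_force: [-0.1, -0.2, 0.4]
opening: 39.6
```

```bash
python3 - <<'E'
from h import *
from rig import manip
g=shot("wrist","w8");s=manip.sense(); print(s['ee_pos'],s['joints'].round(2),s['clock'],s['opening'])
delta(s,G-6*N,tapR(15)[0])
T=R.from_rotvec(s['tool_rot']); print(T.inv().apply(s['ee_pos']-G))
E
```

```text
[538.48785555  36.01138022 108.96282251] [-0.16 -0.33  2.32  0.36  0.71 -2.54] 14.0333 39.78564448295632
dp [0.23 0.13 5.73] rot [-0.1  0.1  0.1]
[ -2.28935281  -1.29193855 -51.33595742]
```

View pics/w8.png

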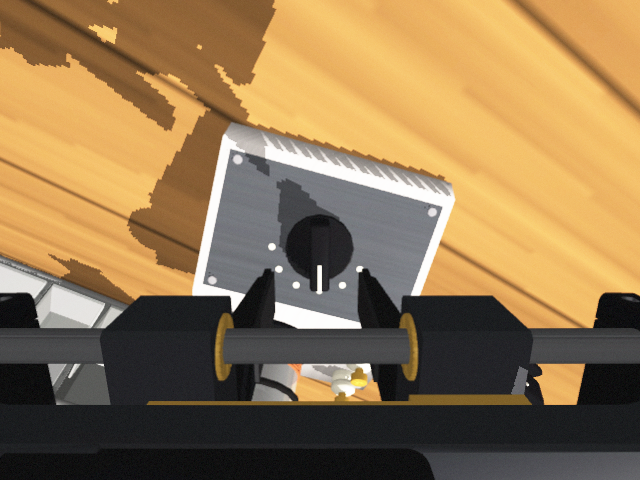

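Request:
play_rows:
  hand: [4,4,4,4,4,0.8,0.8,0.8,0.8,0.8,0.8,0.8,0.8]
  dp:
    - [0.2,0.16,2]
    - [0.2,0.16,4]
    - [0.2,0.16,5.2]
    - [0.2,0.16,5.7]
    - [0.2,0.16,5.7]
    - [0.2,0.16,5.7]
    - [0.2,0.16,5.7]
    - [0.2,0.16,5.7]
    - [0.2,0.16,5.7]
    - [0.2,0.16,5.7]
    - [0.2,0.16,5.7]
    - [0.2,0.16,5.7]
    - [0.2,0.16,5.7]
  delta_rot:
    - [0,0,0]
    - [0,0,0]
    - [0,0,0]
    - [0,0,0]
    - [0,0,0]
    - [0,0,0]
    - [0,0,0]
    - [0,0,0]
    - [0,0,0]
    - [0,0,0]
    - [0,0,0]
    - [0,0,0]
    - [0,0,0]

```text
clock: 15.12
ee_pos: [562.9, 45.1, 58.6]
tool_rot: [-0.751, 2.505, 0.019]
contact_force: [-5.6, 0.8, 5.6]
opening: 12.0
```

Request:
play_rows:
  hand: [0.8,0.8,0.8,0.8,0.8,0.8,0.8,0.8,0.8,0.8,0.8]
  dp:
    - [0,0,0]
    - [0,0,0]
    - [0,0,0]
    - [0,0,0]
    - [0,0,0]
    - [0,0,0]
    - [0,0,0]
    - [0,0,0]
    - [0,0,0]
    - [0,0,0]
    - [0,0,0]
  delta_rot:
    - [0,0,4]
    - [0,0,8]
    - [0,0,12]
    - [0,0,16]
    - [0,0,20]
    - [0,0,24]
    - [0,0,28]
    - [0,0,30.5]
    - [0,0,30.5]
    - [0,0,30.5]
    - [0,0,30.5]

```text
clock: 16.03
ee_pos: [562.8, 45.5, 58.6]
tool_rot: [-0.066, 2.629, 0.206]
contact_force: [-5.0, 2.1, 6.7]
opening: 11.8
```

Open, back out along the tool axis, and look.

Request:
play_rows:
  hand: [3,3,4,4,4,4,4,4,4,4,4,4]
  dp:
    - [0,0,0]
    - [0,0,0]
    - [0,0,0]
    - [0,0,0]
    - [0,0,-3]
    - [0,0,-6]
    - [0,0,-10]
    - [0,0,-14]
    - [0,0,-14]
    - [0,0,-14]
    - [0,0,-14]
    - [0,0,-14]
  delta_rot:
    - [0,0,0]
    - [0,0,0]
    - [0,0,0]
    - [0,0,0]
    - [0,0,0]
    - [0,0,0]
    - [0,0,0]
    - [0,0,0]
    - [0,0,0]
    - [0,0,0]
    - [0,0,0]
    - [0,0,0]

```text
clock: 17.03
ee_pos: [495.2, 23.3, 176.8]
tool_rot: [-0.065, 2.633, 0.206]
contact_force: [0.3, -0.1, -0.2]
opening: 39.8
```

```bash
python3 - <<'E'
from h import *
from rig import manip
g=shot("wrist","w9");t=shot("top","t9");h=shot("scene","s9");s=manip.sense(); print(s['ee_pos'],s['contact_force'],s['clock'])
for i,a in ((3,15),(4,-15)):
    b=tapR(a)[1]; print(i,proj(g,[G+10*N,G+20*b+9*N,G+21*b-10*N]).round(0).tolist())
E
```

```text
[495.2745722   23.3973015  176.56468934] [ 0.33951261 -0.13085195 -0.22023073] 17.1833
3 [[316.0, 231.0], [329.0, 251.0], [329.0, 245.0]]
4 [[316.0, 231.0], [316.0, 254.0], [316.0, 248.0]]
```

View pics/w9.png

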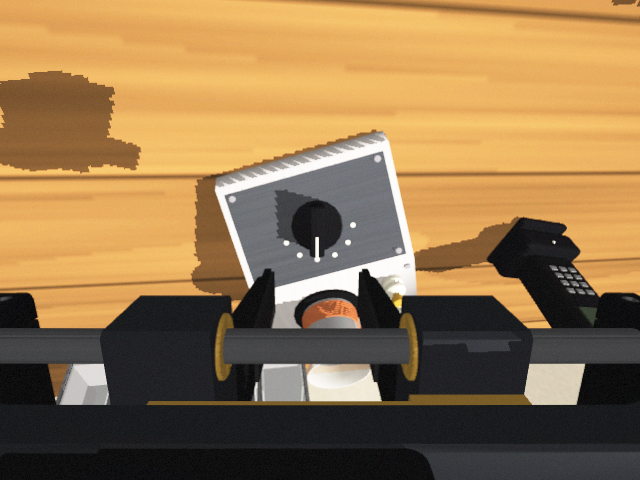

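View pics/s9.png

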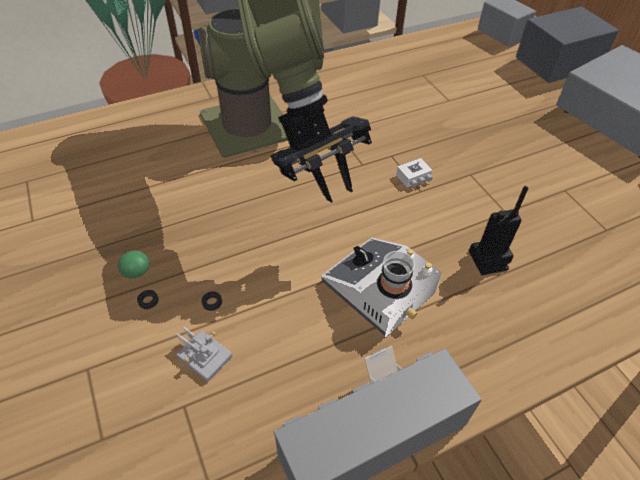

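View pics/t9.png

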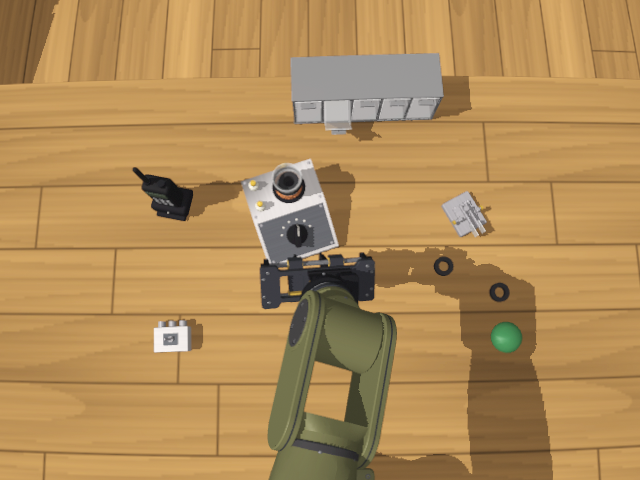

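In w9 the pointer, at (317,250), is on the fourth dot at (317,260). The bystanders and thin cores haven't moved. I'll take one more low-angle view of the stack against the ring.

```bash
python3 - <<'E'
from h import *
from rig import manip
s=manip.sense(); delta(s,[540,50,215],Rt(185.4,50,5.4))
E
```

```text
dp [-5.79  2.77 -0.79] rot [  5.6 -20.9  -5.4]
```

Request:
play_rows:
  hand: [7,7,7,7,7,7,7,7,7]
  dp:
    - [-5.8,2.8,-0.8]
    - [-5.8,2.8,-0.8]
    - [-5.8,2.8,-0.8]
    - [-5.8,2.8,-0.8]
    - [-5.8,2.8,-0.8]
    - [-5.8,2.8,-0.8]
    - [-5.8,2.8,-0.8]
    - [-5.8,2.8,-0.8]
    - [-5.8,2.8,-0.8]
  delta_rot:
    - [5.6,-20.9,-5.4]
    - [5.6,-20.9,-5.4]
    - [5.6,-20.9,-5.4]
    - [5.6,-20.9,-5.4]
    - [5.6,-20.9,-5.4]
    - [5.6,-20.9,-5.4]
    - [5.6,-20.9,-5.4]
    - [5.6,-20.9,-5.4]
    - [5.6,-20.9,-5.4]

```text
clock: 17.93
ee_pos: [541.3, 49.4, 218.9]
tool_rot: [-0.107, 2.262, 0.048]
contact_force: [0.0, -0.8, 0.1]
opening: 70.0
```

```bash
python3 - <<'E'
from h import *
g=shot("wrist","w10")
cv2.imwrite("pics/w10z.png",cv2.resize(g['frame'][90:290,230:430],(600,600),interpolation=cv2.INTER_CUBIC))
E
```

```text
(no output)
```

View pics/w10z.png

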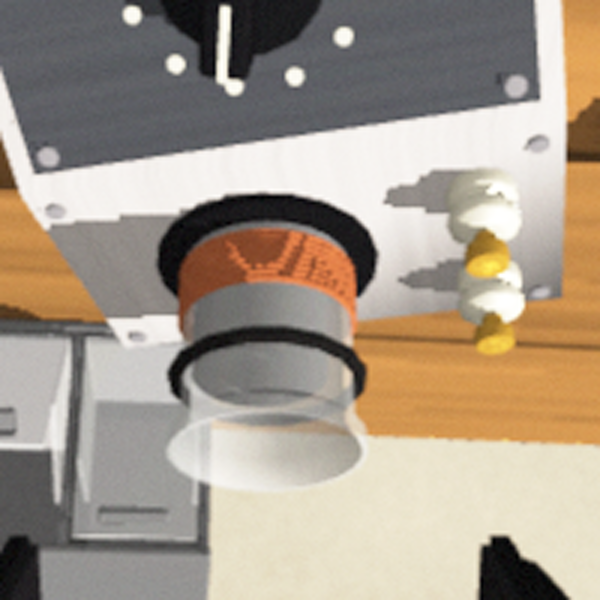

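The stack's top ellipse sits inside the ring ellipse, level with it (crop rows 330–415), and the pointer is at the fourth dot. Handing in.

```bash
python3 - <<'E'
from rig import manip
print(manip.job_done(), manip.sense()['clock'])
E
```

```text
the job is handed in; nothing more can be done
the job is handed in; nothing more can be done
```

The loading unit is set for the low band: both thick cores are stacked in the coil tube and the tap switch is on its fourth position. I handed the job in at about 18 s, with the arm clear of everything.

- **Stack:** I measured the rubber ring at about 36 mm above the tube floor, which two thick cores (2 × 18 mm) match. After the second drop the top of the stack read about 37 mm above the floor and lay flat. The final low-angle view showed it level with the ring.
- **Tap:** it started on the third position. I turned it one click clockwise, and after release the pointer lay on the fourth dot.
- **Left alone:** both thin cores are still on the desk. By eye, the final pictures show the other items and the ring where they started.
- **Disagreements:** the cameras differed by about 2–3 mm in position, as their calibration allows. One wrist-camera estimate put the tube 3 mm off until I corrected for camera height. No check failed.

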